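# Rock the locating block out of the inlay jig

## Task

The tall wooden locating block sits tight in the socket of the inlay jig and has to come out. Press the jig's spring plunger down to its stop so that it cracks the block loose; then grip the block by its stem and, while its foot is still in the socket, rock it, its top a good centimetre first towards the plunger and then as far away from it, until it frees. Finish while still holding the block upright in the gripper, about a finger's width clear above its socket (do not put it down or let go), and leave everything else on the bench where it is.

Things in the scene. Friction and masses are not known exactly. Their poses are not given: they have to be found in the camera images.
- jig: Jig, screwed to the bench: a plywood board 120 (x) x 300 (y) x 12 mm. Origin: centre of the board's underside, z up. In its frame the block's socket stands at (0, -60 mm) and the plunger at (0, +70 mm). The block is to be rocked about the jig's x axis, leaning along the jig's y.
- socket_rim (a point): Centre of the mouth of the socket, a dark hardwood frame 67 (x) x 104 (y) mm whose rim is 36 mm above the bench. Axes as the jig's; the plunger lies towards +y.
- socket_floor (a point): Centre of the socket's floor, 12 mm above the bench. The block has 1.5 mm play on each x side; at +y and -y two cork cheeks on springs clamp it (about 20 N each, 6 mm give, from 2 mm above the floor to 2 mm below the rim) and hold it by friction at any height: 20 to 30 N against a straight pull.
- housing_top (a point): Centre of the top of the plunger's fixed aluminium housing, 40 mm wide, 52 mm above the bench.
- plunger_top (a point): Centre of the top of the plunger's round black head (34 mm wide, 10 mm thick), 76 mm above the bench when up. It moves with the head.
- plunger (a joint): Plunger travel in m: 0 up, 0.012 down at its stop. It springs back (3 N at the top, 7 N at the stop, up to 20 N with what the block resists). By a hidden lever it drives a pin up under the block: full travel lifts the block by about 4.8 mm, and it stays there or nearly so, held by the cheeks.
- block: The locating block, beech, 160 g or so: foot 36 (x) x 50 (y) x 32 mm, on it a square stem 28 x 28 mm, 105 mm high over all. Origin: centre of its underside, z up along the stem. At the start it stands fully down on the socket floor (underside 12 mm above the bench, stem's top 117 mm), its axes along the jig's.
- block_top (a point): Centre of the top of the block's stem, 105 mm above its underside.
- spare: A spare block with the same foot but only 60 mm high, loose on the bench near the jig: leave it.
- cup: White cup, 72 mm wide, 70 mm high; leave it. Origin: centre of its underside.
- jar: Amber glass jar with black lid, 60 mm wide, 75 mm high; leave it. Origin: centre of its underside.
- brush: Brush lying on the bench; leave it.
- inlay_box: Black lacquer box with shell inlay, 90 x 120 x 55 mm; leave it. Origin: centre of its underside.
- tape: Roll of paper tape lying flat, 76 mm wide, 20 mm high; leave it.
- sandblock: Cork sanding block 70 x 45 x 30 mm; leave it. Origin: centre of its underside.
Not all that is in view belongs to the job. What is shaped like the block but red or yellow is not meant.

How it is judged:
On the way, in this order (a step that is already met when the one before it is completed fails the run):
1. the plunger is pressed down to its stop (last 1.5 mm), which raises the block (value of joint plunger above 0.0105 m and z of block in the frame of jig above 0.0135 m), for 0.1 s.
2. with its foot still in the socket, the block leans towards the plunger by 0.06 rad or more (angle between the z axis of block and the y axis of jig, either way round below 1.5108 rad and y of block_top in the frame of jig above -0.057 m and z of block in the frame of jig below 0.032 m), for 0.05 s.
3. with its foot still in the socket, the block leans away from the plunger by 0.06 rad or more (angle between the z axis of block and the y axis of jig, either way round below 1.5108 rad and y of block_top in the frame of jig below -0.063 m and z of block in the frame of jig below 0.032 m), for 0.05 s.
At the end, for the whole second after the job is handed in: The block hangs in the fingers, at rest and upright (within 0.15 rad), its underside 3 to 45 mm above the socket's rim and within 30 mm of the socket's centre, touching nothing of the jig; the plunger is up again and nothing else has moved 20 mm (z of block in the frame of socket_rim between 0.003 and 0.045 m and horizontal distance between block and socket_rim below 0.03 m and angle between block's own z axis and vertical below 0.15 rad and contact force between the fingers and block above 1 N and contact force between block and jig below 0.2 N and linear speed of block below 0.03 m/s and value of joint plunger below 0.003 m and distance of each of spare, cup, jar, brush, inlay_box, tape, sandblock from where it was at the start of the episode below 0.02 m); the arm keeps its last pose, push and grip.
It fails at once if a bystander is shifted 20 mm or more (distance of any of spare, cup, jar, brush, inlay_box, tape, sandblock from where it was at the start of the episode above 0.02 m).
It also fails if it takes over 54 s, if anything falls off the work surface, if the arm or the gripper's body presses on something with over 40 N, if the wrist force passes 120 N, or if a joint passes its speed limit or range.

## Robot

A 6-joint arm with a two-finger parallel gripper is mounted at the origin on the work surface. World frame = base frame: x ahead of the robot, y to its left, z up, the work surface at z = 0. Lengths are in m, angles in rad, forces in N, time in s.
With the tool pointing down it reaches from about 0.35 to 0.775 m from the base axis. Payload 7.3 kg.
Tool frame: the origin (TCP) lies at the centre of the arm's flange, where the gripper is bolted on; the fingertips stand 178 mm ahead of it and the grasp point (between the pads) lies 159 mm ahead of it; z points along the fingers, y is the line along which they close (so a half turn about z gives the same grasp; the last joint's range is limited). The gripper opens to 92 mm and grips with 3 to 60 N. Pads are 19 mm wide; open, the fingers measure 130 mm over their backs; the gripper's body (75 mm by 190 mm) begins 47 mm behind the grasp point.
Start: joints at [-1.291, 0.342, 1.524, -0, 1.275, -0.146], TCP at [0.217, -0.478, 0.405] pointing down, gripper open.
Joint ranges: [-2.53, 2.53], [-0.77, 2.02], [0.04, 2.7], [-1, 4.14], [0.28, 2.66], [-3.11, 3.11]. Speed limits (rad/s): [2.57, 2.57, 3.14, 3.14, 3.14, 3.14].

## Interface

Orientations are given as [roll, pitch, yaw] about the fixed x, y, z axes, in that order (R = Rz(yaw) Ry(pitch) Rx(roll)).
In Python, from cell import robot gives the robot as it stands.
- The arm moves only by the shell command python3 -m pendant 'ROWS' [OPENING] [FORCE]. ROWS is a JSON list of rows, 1 to 8 of them, each of 6 numbers: dx, dy, dz in m, then a rotation vector rx, ry, rz in rad; each row shifts and turns the commanded pose from where the row before left it, along the tool's axes as they then stand; what a row does not reach is not made up. A row lasts 1/12 s, in which the tool goes at most 0.0417 m and 0.125 rad, less where a joint would pass 70% of its speed; a pose out of reach is approached as far as the arm can. OPENING is the finger opening in m, set as the command begins (- or left out keeps the last). The fingers move at their own pace and stop on an object; FORCE is the grip in N (left out, the last holds). Time passes only in rows, so rows that do not move let the fingers close. It prints the time, the measured TCP pose, the force, the opening and the grip force at its end.
- robot.observe(): the state, without advancing time (a new reading comes with each control period).
- robot.read_camera(name): name is "scene" or "top"; returns a dict with "image" (384x512x3 uint8, red, green, blue), "fx", "fy", "cx", "cy" (pixels), "k1" (the pictures are not rectified: a ray, as slopes to the right and down, at radius r is drawn at 1 + k1 r^2 times it, then the intrinsics apply), "pose" (4x4, takes a point from camera to world coordinates). Camera axes: x right, y down, z forward; pixel columns grow to the right and rows downward; lengths in m; the calibration is good to about 2 mm. A picture is of the moment at which its call begins. There is no depth.
- robot.hand_in(): hands the job in; it is judged then, once.
The state is a dict: "time": time; "qpos": joint angles; "qvel": joint speeds; "joint_efforts": joint torques, N m; "tool_pos": TCP position; "tool_rot": TCP orientation; "contact_force": force on the tool from outside, world axes, zero at the start; "torque": the same for the moment, N m; "opening": finger opening in m; "grip_force": force on a finger pad.
Only numpy, scipy, OpenCV 4.12 (cv2) and the standard library are available. Lean on these libraries where they do the work, as an engineer would, in place of code of your own. Each camera call takes 0.05 s, during which the arm holds its last target. There are 200 camera calls.

## Working session

There is one attempt and no reset: what is moved stays moved. The work goes in short steps, Python scripts to look and compute and a shell command to move; the robot and the scene stay as the last step left them, time stands still between calls to the robot, and variables do not carry over. Pictures are saved under pics/ and viewed, at most 10 in all, crops included, and the job is handed in when it is done.

```bash
mkdir -p pics; ls
cat > h.py <<'E'
import numpy as np, cv2
from cell import robot
def cam(n): return robot.read_camera(n)
def ray(c,u,v):
    x=(u-c['cx'])/c['fx'];y=(v-c['cy'])/c['fy']
    K=np.array([[c['fx'],0,c['cx']],[0,c['fy'],c['cy']],[0,0,1.]])
    p=cv2.undistortPoints(np.array([[[u,v]]],float),K,np.array([c['k1'],0,0,0,0]))[0,0]
    P=np.array(c['pose']);return P[:3,3],P[:3,:3]@np.array([p[0],p[1],1.])
def onz(c,u,v,z):
    o,d=ray(c,u,v);return o+d*(z-o[2])/d[2]
def save(im,n): cv2.imwrite('pics/'+n,cv2.cvtColor(im,cv2.COLOR_RGB2BGR))
E
python3 - <<'E'
from h import *
a=cam('scene');b=cam('top')
save(a['image'],'s0.png');save(b['image'],'t0.png')
for c in(a,b):print(c['fx'],c['cx'],c['cy'],c['k1'],np.round(c['pose'],3).tolist())
s=robot.observe();print(s)
E
```

```text
pics
419.47212234454986 261.3733114823382 190.94603967497335 -0.12310613640642286 [[0.856, 0.328, -0.399, 0.987], [0.516, -0.561, 0.648, -0.779], [-0.011, -0.76, -0.649, 0.847], [0.0, 0.0, 0.0, 1.0]]
349.99067559415573 262.7379953399098 191.1891914727499 -0.019649200719458092 [[0.021, -0.988, 0.15, 0.369], [-0.999, -0.016, 0.032, -0.021], [-0.03, -0.151, -0.988, 1.075], [0.0, 0.0, 0.0, 1.0]]
{'time': 0.1, 'qpos': array([-1.29101271e+00,  3.42629588e-01,  1.52493720e+00, -6.91622823e-06,
        1.27541768e+00, -1.45980174e-01]), 'qvel': array([ 0.00118439, -0.00050028, -0.00036204, -0.00146767,  0.00020141,
        0.00071407]), 'joint_efforts': array([ 1.82896631e-03, -4.32006061e+01, -2.44694799e+01,  7.18412292e-02,
        5.26040629e-02, -4.29266777e-05]), 'tool_pos': array([ 0.21682586, -0.47798903,  0.40412099]), 'tool_rot': array([-3.14021467e+00, -1.95913697e-04,  4.25765670e-01]), 'contact_force': array([-0.03029989, -0.63295081,  0.3058098 ]), 'torque': array([-0.00458526,  0.03233633,  0.00692148]), 'grip_force': 0.0, 'opening': 0.09198243611641743}
```

View pics/s0.png

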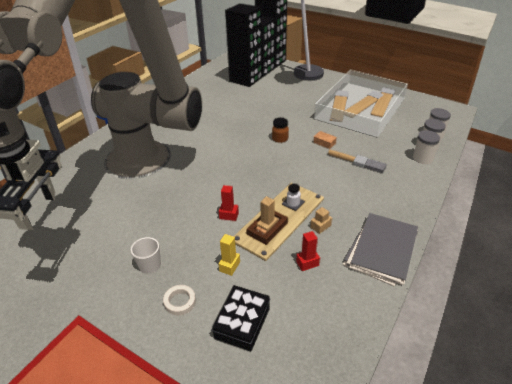

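View pics/t0.png

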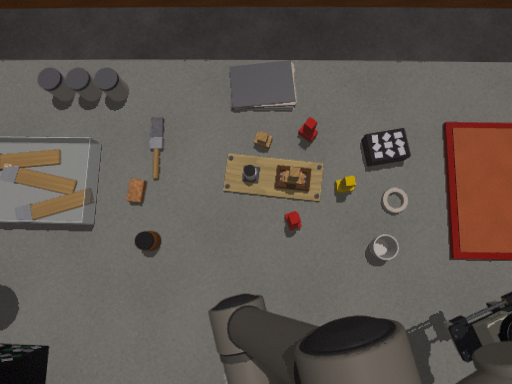

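Scene view: the jig is centred at about (280,218). The block stands in the dark socket at (267,212) and the plunger is at (294,193). In the top view they are at (292,177) and (250,173).
Look-alikes:
- spare, short: scene (320,220) / top (263,140)
- red blocks: scene (228,203) and (308,251)
- yellow block: scene (229,254)

I choose the tall beech block in the dark frame, scene (267,212), and check it in a close crop.

Run:
```python
from h import *
a=cam('scene');b=cam('top')
A=cv2.resize(a['image'][170:270,210:340],None,fx=6,fy=6,interpolation=cv2.INTER_CUBIC)[:, :780]
B=cv2.resize(b['image'][145:210,215:335],None,fx=6,fy=6,interpolation=cv2.INTER_CUBIC)
save(A,'ac.png');save(B,'bc.png')
hsv=cv2.cvtColor(b['image'],cv2.COLOR_RGB2HSV)
m=cv2.inRange(hsv,(14,60,90),(28,255,255));m[:, :215]=0;m[:,325:]=0;m[:150]=0;m[205:]=0
m=cv2.morphologyEx(m,cv2.MORPH_OPEN,np.ones((3,3)))
pts=cv2.findNonZero(m);r=cv2.minAreaRect(cv2.convexHull(pts));bx=cv2.boxPoints(r)
print(r,bx.tolist())
w=np.array([onz(b,u,v,.012)[:2] for u,v in bx]);print(w, w.mean(0),[np.linalg.norm(w[i]-w[i-1]) for i in range(4)])
```

```text
((273.1419982910156, 176.4936981201172), (97.4261474609375, 38.33939743041992), 6.20344877243042) [[222.6427001953125, 190.28724670410156], [226.78564453125, 152.17234802246094], [323.64129638671875, 162.7001495361328], [319.49835205078125, 200.81504821777344]]
[[ 0.53154002  0.13799677]
 [ 0.65277018  0.12962307]
 [ 0.62321412 -0.17281306]
 [ 0.50397876 -0.15961322]] [ 0.57787577 -0.01620161] [np.float64(0.29888346227949913), np.float64(0.12151901744761905), np.float64(0.3038769003150535), np.float64(0.11996377980835474)]
```

View pics/ac.png

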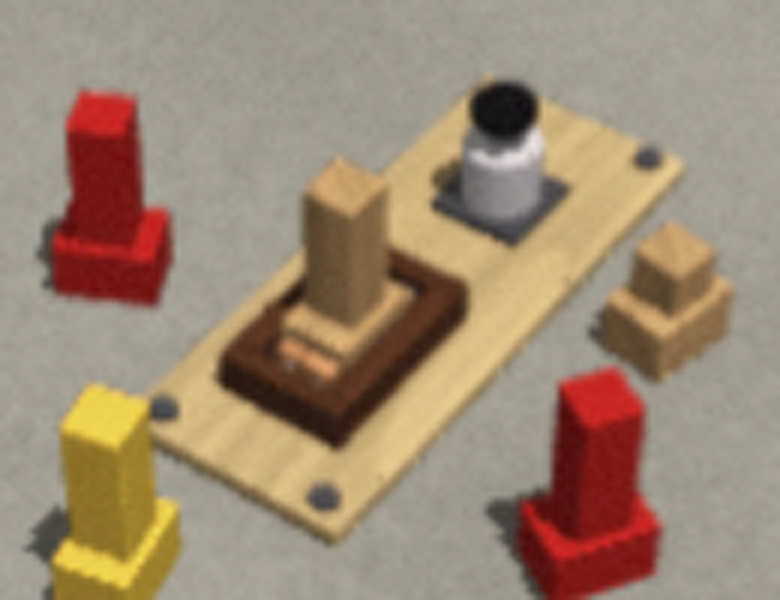

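View pics/bc.png

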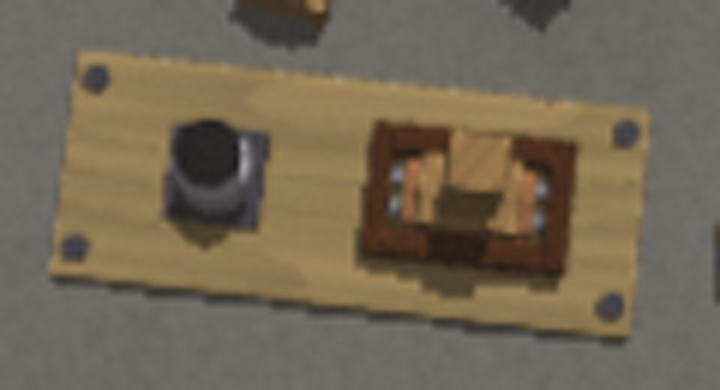

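The close crops confirm the choice: the tall beech block stands in the dark frame (stem top at crop (346,187) in the scene view, (481,162) in the top view). The black plunger head is at (503,108) and (208,153).

Run:
```python
from h import *
a=cam('scene');b=cam('top')
f=lambda o,u,v:(o[0]+(u+.5)/6-.5,o[1]+(v+.5)/6-.5)
def tri(p,q):
    o1,d1=ray(a,*p);o2,d2=ray(b,*q)
    s=np.linalg.lstsq(np.c_[d1,-d2],o2-o1,rcond=None)[0];x,y=o1+s[0]*d1,o2+s[1]*d2
    return (x+y)/2,np.linalg.norm(x-y)
for n,p,q,z in [('plunger',(503,106),(208,151),.076),('block',(346,187),(481,162),.117)]:
    P=f((210,170),*p);Q=f((215,145),*q)
    print(n,onz(a,*P,z),onz(b,*Q,z),tri(P,Q))
psi=-np.arctan2(.0276+.02956,.2976+.3024);c=np.array([.5779,-.0162])
R=np.array([[np.cos(psi),-np.sin(psi)],[np.sin(psi),np.cos(psi)]])
print(psi,'sock',c+R@[0,-.06],'pl',c+R@[0,.07])
# board corners from crops
for o,cc,L in [((210,170),a,[(488,75),(685,165),(335,542),(148,410)]),((215,145),b,[(79,52),(650,112),(630,330),(52,275)])]:
    w=np.array([onz(cc,*f(o,*x),.012)[:2] for x in L]);print(w.round(4).tolist(),w.mean(0))
```

```text
plunger [0.58432957 0.05031048 0.076     ] [0.58373172 0.05275907 0.076     ] (array([0.58371943, 0.05260822, 0.07421849]), np.float64(0.000947731884108143))
block [ 0.57238882 -0.07675609  0.117     ] [ 0.57159816 -0.07743264  0.117     ] (array([ 0.57201904, -0.077127  ,  0.11699616]), np.float64(0.0010300717280538514))
-0.09498002087313655 sock [ 0.57220976 -0.07592957] pl [0.58453861 0.0534845 ]
[[0.5323, 0.1375], [0.6514, 0.1245], [0.6247, -0.1753], [0.5122, -0.1517]] [ 0.58014785 -0.01623694]
[[0.6493, 0.1265], [0.6214, -0.1706], [0.5078, -0.1599], [0.5312, 0.1361]] [ 0.5774252  -0.01697358]
```

```bash
R='[0.0277,-0.0166,0,0,0,0]'
python3 -m pendant '[[0.02,-0.012,0,0,0,0],[0.0277,-0.0166,0,0,0,0],[0.0277,-0.0166,0,0,0,0],[0.0277,-0.0166,0,0,0,0],[0.0277,-0.0166,0,0,0,0],[0.0277,-0.0166,0,0,0,0],[0.0277,-0.0166,0,0,0,0],[0.0277,-0.0166,0,0,0,0]]' 0
python3 -m pendant '[[0.0277,-0.0166,0,0,0,0],[0.0277,-0.0166,0,0,0,0],[0.0277,-0.0166,0,0,0,0],[0.0277,-0.0166,0,0,0,0],[0.0277,-0.0166,0,0,0,0],[0.0277,-0.0166,0,0,0,0],[0.0277,-0.0166,0,0,0,0],[0.0277,-0.0166,0,0,0,0]]'
python3 -m pendant '[[0.0277,-0.0166,0,0,0,0],[0.0277,-0.0166,0,0,0,0],[0.0277,-0.0166,0,0,0,0],[0,0,0,0,0,0.104],[0,0,0,0,0,0.104],[0,0,0,0,0,0.104],[0,0,0,0,0,0.104],[0,0,0,0,0,0.104]]'
```

```text
time: 0.97
tool_pos: [0.3593, -0.2716, 0.4048]
tool_rot: [3.141, -0.0, 0.426]
contact_force: [1.8, -0.3, 1.1]
opening: 0.043
grip_force: 0.0
time: 1.63
tool_pos: [0.5063, -0.059, 0.4048]
tool_rot: [3.141, -0.0, 0.426]
contact_force: [-0.1, -0.4, -0.4]
opening: 0.0002
grip_force: 0.0
time: 2.3
tool_pos: [0.5608, 0.0193, 0.4045]
tool_rot: [3.141, 0.0, -0.099]
contact_force: [0.8, 0.1, 0.2]
opening: 0.0004
grip_force: 0.0
```

```bash
python3 -m pendant '[[0.010,-0.0176,0,0,0,0],[0.010,-0.0177,0,0,0,0],[0,0,0.03,0,0,0],[0,0,0.035,0,0,0],[0,0,0.035,0,0,0],[0,0,0.03,0,0,0],[0,0,0.012,0,0,0],[0,0,0,0,0,0]]' 0
python3 - <<'E'
from h import *
a=cam('scene');b=cam('top')
A=cv2.resize(a['image'][130:250,230:350],None,fx=3,fy=3);B=cv2.resize(b['image'][120:240,200:320],None,fx=3,fy=3)
save(np.hstack([A,B]),'p1.png')
E
```

```text
time: 2.97
tool_pos: [0.5829, 0.0524, 0.2589]
tool_rot: [3.141, 0.007, -0.094]
contact_force: [-0.3, -0.4, 0.2]
opening: 0.0004
grip_force: 0.0
```

View pics/p1.png

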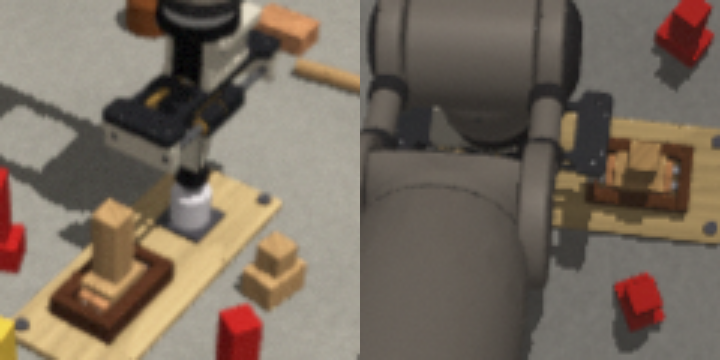

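The closed fingers stand right over the black head, at crop (195,180). The block is still down at (115,245). Now I press.

```bash
python3 -m pendant '[[0,0,0.005,0,0,0],[0,0,0.004,0,0,0],[0,0,0.003,0,0,0],[0,0,0.002,0,0,0],[0,0,0.001,0,0,0],[0,0,0,0,0,0]]'
python3 -m pendant '[[0,0,0.001,0,0,0],[0,0,0.0007,0,0,0],[0,0,0,0,0,0],[0,0,0,0,0,0]]'
```

```text
time: 3.57
tool_pos: [0.5845, 0.0524, 0.2503]
tool_rot: [-3.142, -0.004, -0.094]
contact_force: [-3.9, 0.4, 14.5]
opening: 0.0004
grip_force: 6.9
time: 3.9
tool_pos: [0.5844, 0.0524, 0.249]
tool_rot: [-3.142, -0.004, -0.094]
contact_force: [-3.9, -1.2, 14.5]
opening: 0.0003
grip_force: 7.5
```

```bash
python3 -m pendant '[[0,0,0.002,0,0,0],[0,0,0.002,0,0,0],[0,0,0.002,0,0,0],[0,0,0,0,0,0],[0,0,0,0,0,0]]'
python3 -m pendant '[[0,0,0.001,0,0,0],[0,0,0.001,0,0,0],[0,0,0.001,0,0,0],[0,0,0,0,0,0],[0,0,0,0,0,0]]'
```

```text
time: 4.32
tool_pos: [0.5845, 0.0524, 0.243]
tool_rot: [-3.142, -0.004, -0.094]
contact_force: [-4.3, 0.0, 15.4]
opening: 0.0003
grip_force: 7.8
time: 4.73
tool_pos: [0.5844, 0.0524, 0.242]
tool_rot: [3.142, -0.005, -0.094]
contact_force: [-10.1, -0.5, 29.9]
opening: 0.0003
grip_force: 14.9
```

```bash
python3 -m pendant '[[0,0,0,0,0,0],[0,0,0,0,0,0],[0,0,-0.01,0,0,0],[0,0,-0.03,0,0,0],[0,0,-0.035,0,0,0],[0,0,-0.03,0,0,0],[0,0,0,0,0,0],[0,0,0,0,0,0]]'
python3 -m pendant '[[0,0.03,0,0,0,0],[0,0.035,0,0,0,0],[0,0.035,0,0,0,0],[0,0.03,0,0,0,0],[0,0,0,0,0,0],[0,0,0,0,0,0]]' 0.07
python3 - <<'E'
from h import *
a=cam('scene');b=cam('top')
A=cv2.resize(a['image'][130:250,230:350],None,fx=5,fy=5,interpolation=cv2.INTER_CUBIC)
save(A,'p2.png')
print(robot.observe()['tool_pos'],robot.observe()['tool_rot'])
E
```

```text
time: 5.4
tool_pos: [0.5843, 0.0524, 0.3445]
tool_rot: [-3.141, -0.005, -0.094]
contact_force: [-0.1, -0.1, -1.4]
opening: 0.0001
grip_force: 0.0
time: 5.9
tool_pos: [0.5713, -0.0784, 0.3406]
tool_rot: [-3.141, 0.002, -0.097]
contact_force: [-0.8, 0.3, 0.2]
opening: 0.036
grip_force: 0.0
[ 0.57162212 -0.07646025  0.34105043] [-3.14086750e+00  1.78070289e-03 -9.43191877e-02]
```

View pics/p2.png

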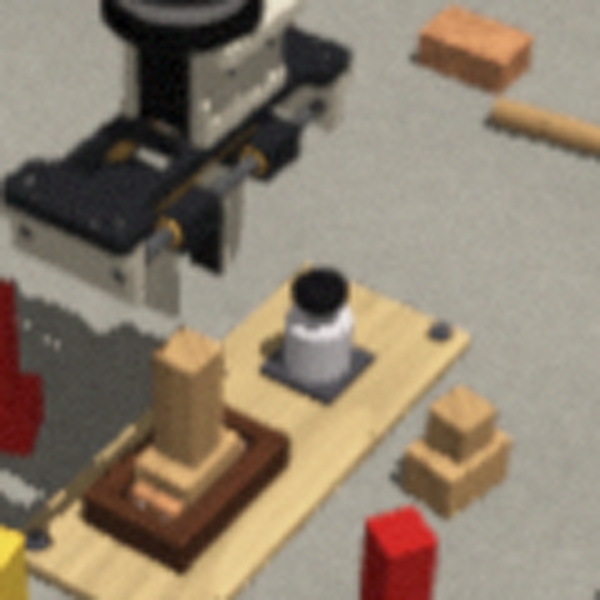

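The block's top is at crop (188,350), about 1.2 px higher than before, so it has been raised a few mm. The plunger is back up at (320,290). The fingers are centred over the stem, so I descend and grip.

```bash
python3 -m pendant '[[0,0,0,0,0,0],[0,0,0,0,0,0],[0,0,0,0,0,0],[0,0,0,0,0,0],[0,0,0,0,0,0],[0,0,0.005,0,0,0],[0,0,0.015,0,0,0]]' 0.07
python3 -m pendant '[[0,0,0.02,0,0,0],[0,0,0.02,0,0,0],[0,0,0.02,0,0,0],[0,0,0.007,0,0,0],[0,0,0,0,0,0],[0,0,0,0,0,0]]'
python3 -m pendant '[[0,0,0,0,0,0],[0,0,0,0,0,0],[0,0,0,0,0,0],[0,0,0,0,0,0],[0,0,0,0,0,0],[0,0,0,0,0,0],[0,0,0,0,0,0],[0,0,0,0,0,0]]' 0.02 50
```

```text
time: 6.58
tool_pos: [0.5724, -0.077, 0.3236]
tool_rot: [3.141, -0.005, -0.094]
contact_force: [0.5, -0.4, 0.3]
opening: 0.0697
grip_force: 0.0
time: 7.08
tool_pos: [0.572, -0.0771, 0.2552]
tool_rot: [3.142, -0.0, -0.094]
contact_force: [0.0, -0.9, 0.7]
opening: 0.0704
grip_force: 0.0
time: 7.75
tool_pos: [0.5718, -0.0769, 0.2552]
tool_rot: [-3.141, -0.0, -0.094]
contact_force: [0.4, 0.3, 1.8]
opening: 0.0279
grip_force: 50.0
```

```bash
python3 -m pendant '[[0,-0.0063,0,-0.0275,0,0],[0,-0.0063,0,-0.0275,0,0],[0,-0.0063,0,-0.0275,0,0],[0,-0.0063,0,-0.0275,0,0],[0,0,0,0,0,0],[0,0,0,0,0,0],[0,0,0,0,0,0]]'
```

```text
time: 8.33
tool_pos: [0.5742, -0.0521, 0.254]
tool_rot: [3.033, -0.0, -0.094]
contact_force: [-0.2, 1.8, 0.9]
opening: 0.0277
grip_force: 50.0
```

Run:
```python
from h import *
a=cam('scene')
save(cv2.resize(a['image'][150:250,220:330],None,fx=6,fy=6,interpolation=cv2.INTER_CUBIC),'p3.png')
```

```text
(no output)
```

View pics/p3.png

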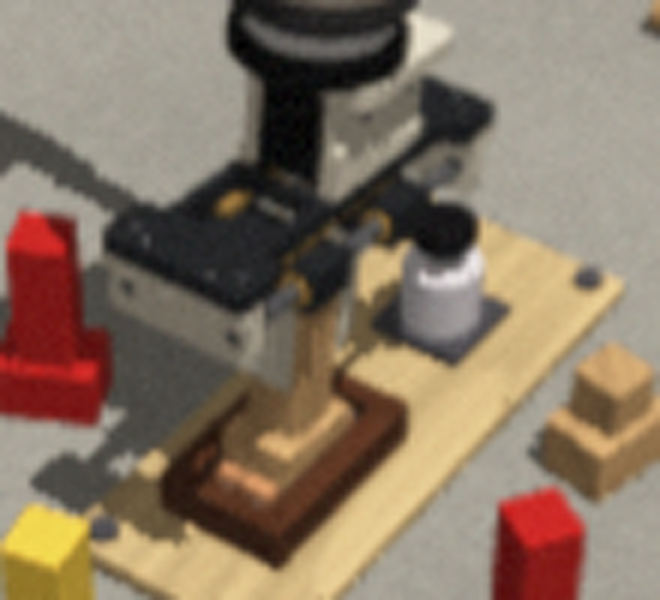

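The stem, at crop (310,370), leans towards the plunger with the foot still in the socket at (300,430). The gripper is clear of the plunger at (445,230). Next I rock it the other way.

```bash
python3 -m pendant '[[0,0.0063,0,0.0275,0,0],[0,0.0063,0,0.0275,0,0],[0,0.0063,0,0.0275,0,0],[0,0.0063,0,0.0275,0,0],[0,0.0063,0,0.0275,0,0],[0,0.0063,0,0.0275,0,0],[0,0.0063,0,0.0275,0,0],[0,0.0063,0,0.0275,0,0]]'
python3 -m pendant '[[0,0,0,0,0,0],[0,0,0,0,0,0],[0,0,0,0,0,0]]'
```

```text
time: 9.05
tool_pos: [0.5693, -0.1028, 0.255]
tool_rot: [-3.031, -0.001, -0.094]
contact_force: [0.7, 3.0, 3.8]
opening: 0.0276
grip_force: 50.0
time: 9.3
tool_pos: [0.5694, -0.102, 0.255]
tool_rot: [-3.032, -0.0, -0.094]
contact_force: [-0.6, 2.1, 4.7]
opening: 0.0277
grip_force: 50.0
```

```bash
python3 -m pendant '[[0,-0.0063,0,-0.0275,0,0],[0,-0.0063,0,-0.0275,0,0],[0,-0.0063,0,-0.0275,0,0],[0,-0.0063,0,-0.0275,0,0],[0,0,-0.005,0,0,0],[0,0,-0.005,0,0,0],[0,0,-0.005,0,0,0],[0,0,-0.005,0,0,0]]'
python3 -m pendant '[[0,0,-0.005,0,0,0],[0,0,-0.005,0,0,0],[0,0,-0.005,0,0,0],[0,0,-0.003,0,0,0],[0,0,0,0,0,0],[0,0,0,0,0,0],[0,0,0,0,0,0],[0,0,0,0,0,0]]'
python3 - <<'E'
from h import *
a=cam('scene')
save(cv2.resize(a['image'][130:250,220:340],None,fx=5,fy=5,interpolation=cv2.INTER_CUBIC),'p4.png')
E
```

```text
time: 9.97
tool_pos: [0.5714, -0.0767, 0.2716]
tool_rot: [-3.14, 0.006, -0.094]
contact_force: [8.9, -0.2, -33.4]
opening: 0.028
grip_force: 50.0
time: 10.63
tool_pos: [0.5717, -0.077, 0.2943]
tool_rot: [3.141, 0.0, -0.094]
contact_force: [-0.8, 0.6, -1.0]
opening: 0.0278
grip_force: 50.0
```

View pics/p4.png

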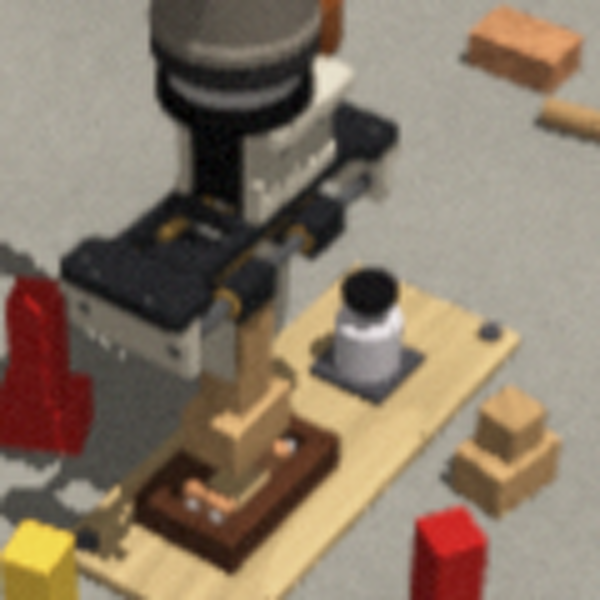

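The block hangs above the socket: foot at crop (245,430), plunger up at (370,290). I check the height by comparing the foot's near corner with where it should project.

Run:
```python
from h import *
a=cam('scene')
P=np.linalg.inv(a['pose']);K=np.array([[a['fx'],0,a['cx']],[0,a['fy'],a['cy']],[0,0,1]])
psi=-.094;R=np.array([[np.cos(psi),-np.sin(psi)],[np.sin(psi),np.cos(psi)]])
xy=np.array([.572,-.077])+R@[.018,-.025]
for z in(.026,.036,.046,.056,.078,.088):
    q=cv2.projectPoints(np.array([[*xy,z]]),cv2.Rodrigues(P[:3,:3])[0],P[:3,3],K,np.array([a['k1'],0,0,0,0]))[0][0,0]
    print(z,((q-[220,130]+.5)*5-.5).round())
save(cv2.resize(a['image'][195:245,240:300],None,fx=12,fy=12,interpolation=cv2.INTER_CUBIC),'p5.png')
s=robot.observe();print(s['contact_force'],s['qvel'].round(4))
```

```text
0.026 [238. 520.]
0.036 [238. 507.]
0.046 [238. 494.]
0.056 [238. 480.]
0.078 [237. 451.]
0.088 [237. 437.]
[ 0.05892607  0.74966653 -1.12582555] [-0.0012  0.0014 -0.0025  0.0018 -0.0004  0.0004]
```

View pics/p5.png

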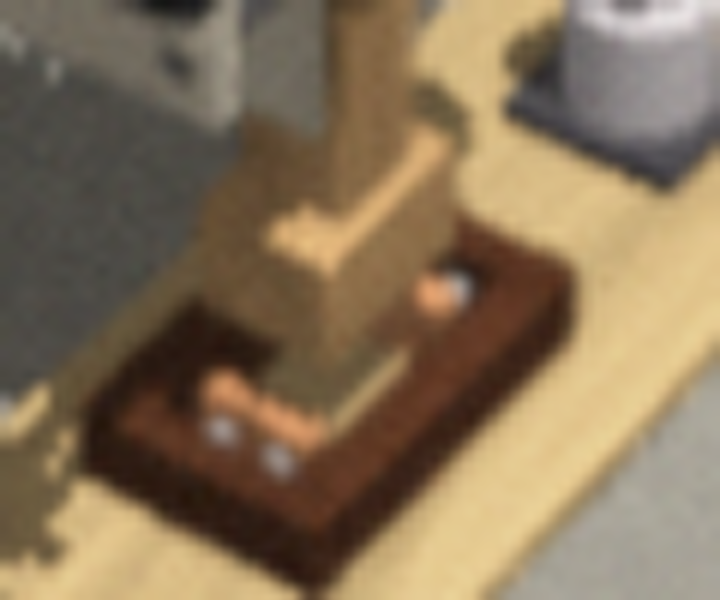

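The foot's near top corner is at crop (328,272), which is 438 in the previous crop. That gives z ≈ 0.088, so the underside is about 20 mm above the rim, upright and clear.

```bash
python3 -c "
from cell import robot
print(robot.hand_in())"
```

```text
the job is handed in; nothing more can be done
None
```

I handed the job in: the plunger was pressed to its stop, the block was rocked about 0.11 rad each way and pulled free, and it now hangs upright in the gripper about 20 mm above the socket; the hand-in gave back no verdict.

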